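# Unclamp the injector and hold its spray tip up to the inspection camera

### The job

Take the diesel injector that is clamped in the bench fixture and show its spray tip to the inspection camera: throw the toggle clamp's handle all the way back so that the clamp opens, lift the injector out of its saddles, and hold it in the air with the tip pointing straight at the lens, in line with the camera's axis and 40 mm in front of the ring light's face. Finish while still holding it there, still and only in the gripper; do not touch the camera with anything, and leave the other injector and the three nozzle nuts on the bench alone.

Things in the scene. Friction and masses are not known exactly. Their poses are not given: they have to be found in the camera images.
- fixture: Injector fixture, fixed: grey plate 140 x 150 x 14 mm, two aluminium saddles, toggle clamp. Origin on the bench under the injector; +x towards its spray tip. Injector axis at y 0, z 62 mm. Front V saddle: x 28 to 46, y +-23, top z 66 mm. Rear flat saddle with cheeks, 1.5 mm play a side: x -57 to -46, y +-24, top z 61 mm. Between them the injector's sides are free down to the plate.
- clamp_pivot (a point): Pivot of the clamp's steel arm, at fixture (36, -50, 92) mm, axes as the fixture. Closed, the arm reaches 50 mm in +y from here and its rubber foot presses on the injector's front collar; open, it stands up past vertical, to z 155 mm at most, clear of the injector. Its bracket fills x +-25, y -52 to +10, up to 10 mm above this point.
- clamp_handle (a joint): Clamp lever angle, rad: 0 upright = clamped (start), 1.15 = open stop. Turns about the fixture's x direction through fixture (36, -80, 92) mm; grows as the lever's top goes to the fixture's -y and down. By its toggle link the arm hardly rises at first, quickly at the end. Clamped, the injector cannot be pulled out. It takes about 2 N at its grip and stays where left.
- handle_grip (a point): Point in the lever's black rubber grip, 86 mm from the lever's pivot, 178 mm above the bench at the start. Axes of the lever: z along it to its end (17 mm further), x along the hinge axis. The grip is 16 mm thick along x, 20 mm along y and 50 mm long (53 to 103 mm from the pivot). Held by fingers closed along x it turns between them, lagging up to 0.2 rad, so lead it on.
- injector: The clamped injector to show, loose, 0.42 kg +-20%: metal, 159 mm long, thin spray tip at y -79, black square connector at y +46 to +80 mm (26 x 26, plug shell out to x +20). Axis along its y at x -8, z 13 mm. Seated: z up, -y along the fixture's +x. Front collar (dia 19) y -48 to -24; hexagons 30 x 26 mm at y -24 to -12 and 30 to 46; stub at y 1 to 13 up to z 36. Centre of mass y 27.
- body_mid (a point): Point on the injector's axis at its y = 17 mm, in the round body (22.5 mm diameter, y -12 to 30 mm), 10 mm in front of the centre of mass. Fingers can close here across the axis, along the injector's x; the stub (9 mm wide) then stands between them. Axes as injector; 96 mm behind the spray tip.
- spray_tip (a point): End of the injector's spray tip, on its axis. Axes as injector (the tip points along its -y).
- light_face (a point): Centre of the front face of the inspection camera's ring light (54 mm diameter; the lens sits in its middle). Axes of the camera head: x is the lens axis, the camera looks along -x, towards the robot and 6 to 26 degrees down; height and tilt differ from start to start. Behind the face: ring light 14, lens 30, black box 46 x 44 x 44 mm, then the column of the stand.
- focus (a point): The sharp point in the air on the lens axis, 40 mm in front of the ring light's face. The spray tip belongs here, the injector's -y then pointing along this point's +x. Axes as light_face.
- camera_stand: Camera stand, fixed: grey base 130 x 120 x 16 mm (x 90 to 220 mm), steel column 20 mm in diameter and 336 mm high at x = 185 mm. Origin on the bench, nearly under the sharp point. The camera looks to its -x.
- other_injector: A second injector of the same kind, lying at the back right of the bench: not to be touched.
- nozzle_nut_a: Steel nozzle nut, 20 mm wide, 34 mm high, standing at the back right: leave alone.
- nozzle_nut_b: Steel nozzle nut, 18 mm wide, 30 mm high, standing at the back right: leave alone.
- nozzle_nut_c: Steel nozzle nut, 21 mm wide, 36 mm high, standing at the back right: leave alone.

How it is judged:
By the outcome, as a careful person would: the job done as asked, in the order asked, and still so for the second after the job is handed in, while the arm keeps its last pose, push and grip.
It also fails if it takes over 48 s, if anything falls off the work surface, if the arm or the gripper's body presses on something with over 40 N, if the wrist force passes 120 N, or if a joint passes its speed limit or range.

### The arm

A 6-joint arm with a two-finger parallel gripper is mounted at the origin on a cart in front of the work surface, level with it; the furniture and walls round the work are solid. World frame = base frame: x ahead of the robot, y to its left, z up, the work surface at z = 0. Lengths are in m, angles in rad, forces in N, time in s.
With the tool pointing down it reaches from about 0.225 to 0.875 m from the base axis. Payload 3.4 kg.
Tool frame: the origin (TCP) lies midway between the tips of the shut fingers; the grasp point (between the pads) lies 19 mm behind it (manip.grip_point_offset is the distance from the TCP to the grasp point, in m); z points along the fingers, y is the line along which they close (so a half turn about z gives the same grasp; the last joint's range is limited). The gripper opens to 85 mm and grips with 20 to 120 N. Pads are 22 mm wide; open, the fingers measure 114 mm over their backs; the gripper's body (76 mm by 85 mm) begins 54 mm behind the grasp point. The pads swing forward as they close: fully open they stand 13 mm farther back than shut.
Start: joints at [-1.45, 0.276, 1.505, -0, 1.361, -0.121], TCP at [0.138, -0.558, 0.231] pointing down, gripper open.
Joint ranges: [-2.89, 2.89], [-0.75, 2.08], [0.22, 2.7], [-1.18, 4.32], [0.11, 2.71], [-2.7, 2.7]. Speed limits (rad/s): [2.57, 2.57, 3.14, 3.14, 3.14, 3.14].

### API

Orientations are given as a unit quaternion [w, x, y, z].
In Python, from rig import manip gives the robot as it stands.
- The arm moves only by the shell command python3 -m handwheel 'ROWS' [FORCE]. ROWS is JSON, a list of rows, each an object with "translation": the shift along the tool's x, y, z in m, a list of three; "angular": the turn, a rotation vector about the tool's x, y, z in degrees, a list of three; "hand": the closure, from 0 (fully open) to 1 (shut). A call has 1 to 10 rows; each row shifts and turns the commanded pose from where the row before left it, along the tool's axes as they then stand; what a row does not reach is not made up. A row lasts 1/12 s, in which the tool goes at most 41.7 mm and 7.16 degrees, less where a joint would pass 70% of its speed; a pose out of reach is approached as far as the arm can. A call with a gripper value outside its range is refused whole. The fingers move at their own pace and stop on an object; FORCE is the grip in N (left out, the last holds). Time passes only in rows, so rows that do not move let the fingers close. It gives the time, the measured TCP pose, the force, the opening and the grip force at its end, in the units of the state.
- manip.get_state(): the state, without advancing time (a new reading comes with each control period).
- manip.get_image(name): name is "side" or "top"; returns the picture (480x640x3 uint8, red, green, blue); there is no depth.
- manip.camera_info(name): a dict with "camera_matrix" (3x3 intrinsics, pixels), "k1" (the pictures are not rectified: a ray, as slopes to the right and down, at radius r is drawn at 1 + k1 r^2 times it, then the intrinsics apply), "eye" and "orientation" of the camera in the world. Camera axes: x right, y down, z forward; pixel columns grow to the right and rows downward; lengths in m; the calibration is good to about 2 mm. A picture is of the moment at which its call begins. camera_info takes no time and is no camera call.
- manip.sign_off(): hands the job in; it is judged then, once.
The state is a dict: "clock": time; "qpos": joint angles; "qd": joint speeds; "effort": joint torques, N m; "position": TCP position; "ee_rot": TCP orientation; "contact_force": force on the tool from outside, world axes, zero at the start; "moment": the same for the moment, N m; "width": finger opening in m; "gripper_force": force on a finger pad.
Only numpy, scipy, OpenCV 4.12 (cv2) and the standard library are available. Lean on these libraries where they do the work, as an engineer would, in place of code of your own. Each camera call takes 0.05 s, during which the arm holds its last target. There are 200 camera calls.

## Working session

There is one attempt and no reset: what is moved stays moved. The work goes in short steps, Python scripts to look and compute and a shell command to move; the robot and the scene stay as the last step left them, time stands still between calls to the robot, and variables do not carry over. Pictures are saved under pics/ and viewed, at most 10 in all, crops included, and the job is handed in when it is done.

```bash
ls; mkdir -p pics; python3 - <<'E'
from rig import manip
import cv2
for n in("side","top"):
    print(n,manip.camera_info(n)); cv2.imwrite(f"pics/{n}0.png",manip.get_image(n)[:,:,::-1])
print(manip.get_state(),manip.grip_point_offset)
E
```

```text
pics
side {'camera_matrix': array([[577.10236589,   0.        , 313.82724936],
       [  0.        , 577.10236589, 241.29810511],
       [  0.        ,   0.        ,   1.        ]]), 'k1': -0.18746632978084585, 'eye': array([ 0.32202217, -0.83881977,  0.56085157]), 'orientation': array([-0.53165571,  0.82439642, -0.16029278,  0.10963109])}
top {'camera_matrix': array([[516.95458241,   0.        , 315.80467275],
       [  0.        , 516.95458241, 241.54916981],
       [  0.        ,   0.        ,   1.        ]]), 'k1': -0.13989158876290023, 'eye': array([ 0.50645624, -0.03870376,  1.09909291]), 'orientation': array([ 0.0515453 , -0.70162516,  0.70890373, -0.05020674])}
{'clock': 0.1, 'qpos': array([-1.45000143e+00,  2.76540040e-01,  1.50598236e+00,  3.54243185e-05,
        1.36072277e+00, -1.20969369e-01]), 'qd': array([-0.0008577 , -0.00036719, -0.00156644,  0.00090744, -0.0004378 ,
       -0.00062355]), 'effort': array([ 1.18275115e-03, -4.17699730e+01, -2.46404743e+01, -2.31650183e-04,
        5.81031956e-03,  3.18973093e-06]), 'position': array([ 0.13763208, -0.55780745,  0.23053113]), 'ee_rot': array([-8.26256878e-04,  9.92702756e-01,  1.20584227e-01,  1.73917899e-05]), 'contact_force': array([-0.16609325,  0.26249874, -0.43466764]), 'moment': array([-0.04476327, -0.06032221,  0.02187689]), 'gripper_force': 0.0, 'width': 0.08516548180487554} 0.0187
```

View pics/side0.png

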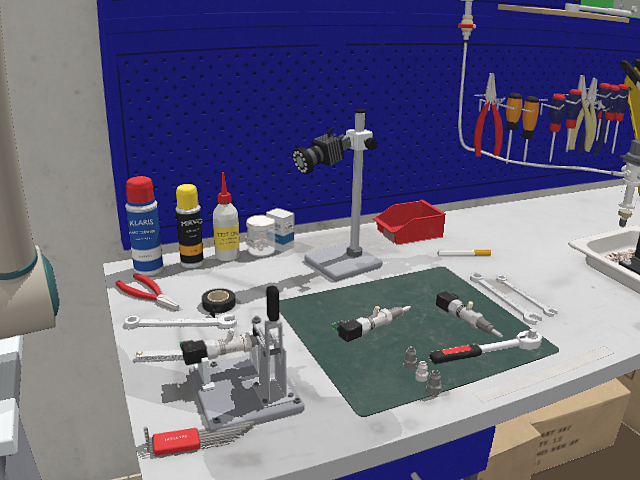

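View pics/top0.png

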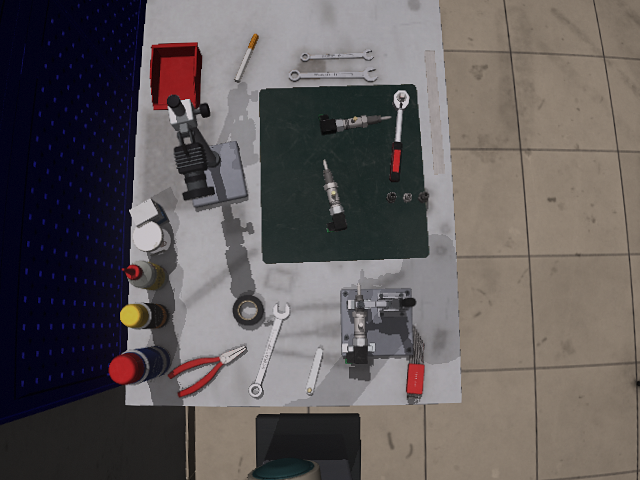

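The side view shows the fixture at about (245,370), the handle grip at (272,303), and the ring light at (300,160). The top view shows the fixture plate at (375,322) and the camera at (195,165). Next I'll enlarge these areas.

```bash
cat > h.py <<'E'
import numpy as np, cv2
from scipy.spatial.transform import Rotation as R
from rig import manip
def rot(q): return R.from_quat(q,scalar_first=True)
I={n:manip.camera_info(n) for n in("side","top")}
def proj(n,P):
    c=I[n]; p=rot(c["orientation"]).inv().apply(np.atleast_2d(P)-c["eye"])
    s=p[:,:2]/p[:,2:]; s=s*(1+c["k1"]*(s**2).sum(1,keepdims=True)); K=c["camera_matrix"]
    return s*[K[0,0],K[1,1]]+K[:2,2]
def ray(n,uv):
    c=I[n]; s=cv2.undistortPoints(np.array([[uv]],float),c["camera_matrix"],np.array([c["k1"],0,0,0.]))[0,0]
    return c["eye"],rot(c["orientation"]).apply([*s,1])
def onz(n,uv,z):
    e,d=ray(n,uv); return e+d*(z-e[2])/d[2]
def tri(a,b):
    (e,d),(f,g)=ray("side",a),ray("top",b)
    t=np.linalg.lstsq(np.c_[d,-g],f-e,rcond=None)[0]; p,q=e+d*t[0],f+g*t[1]
    return (p+q)/2,np.linalg.norm(p-q)
def tile(im,x,y,w,h,W,H):
    t=cv2.resize(im[y:y+h,x:x+w],(W,H),interpolation=cv2.INTER_CUBIC); s=W/w
    for u in range(-(-x//10)*10,x+w,10):
        k=int((u-x)*s); cv2.line(t,(k,0),(k,H if u%50==0 else 6),(0,0,255),1)
        if u%20==0: cv2.putText(t,str(u),(k,16),0,.35,(0,0,255),1)
    for v in range(-(-y//10)*10,y+h,10):
        k=int((v-y)*s); cv2.line(t,(0,k),(W if v%50==0 else 6,k),(0,0,255),1)
        if v%20==0: cv2.putText(t,str(v),(6,k+4),0,.35,(0,0,255),1)
    return t
E
python3 - <<'E'
from h import *
s,t=cv2.imread("pics/side0.png"),cv2.imread("pics/top0.png")
cv2.imwrite("pics/c1.png",np.vstack([np.hstack([tile(s,180,280,133,100,400,300),tile(t,320,280,133,100,400,300)]),
 np.hstack([tile(s,280,100,100,75,400,300),tile(t,140,140,107,80,400,300)])]))
E
```

```text
(no output)
```

View pics/c1.png

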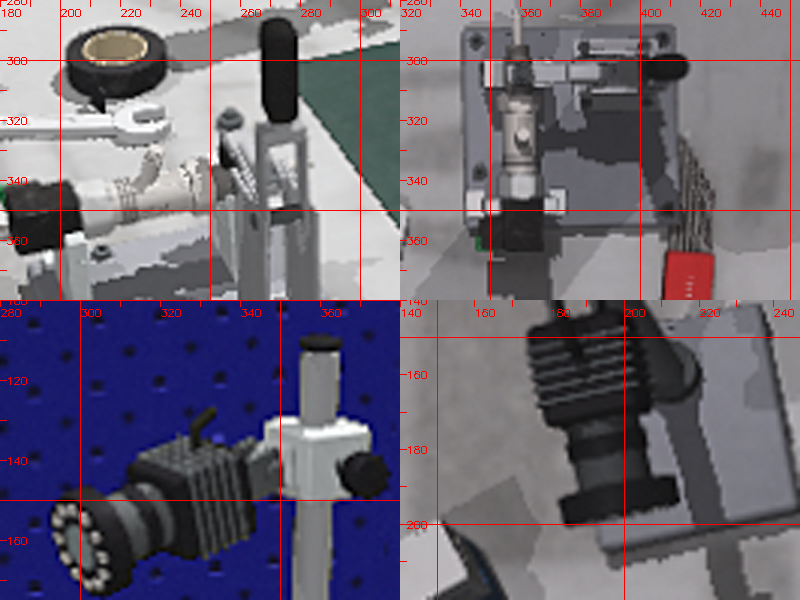

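The crop shows:
- **Grip:** side view from (273,286) to (273,321); top view, end near (410,302).
- **Saddles:** front saddle's left end at top (348,300–309); rear saddle at top v 343–351.
- **Ring light:** side face centre at about (300,163); top front edge from (183,200) to (215,194).

Next I fit the poses of the fixture, stand and head.

```bash
cat > fit.py <<'E'
from h import *
from scipy.optimize import least_squares
def T(p): return lambda X:R.from_euler('z',p[2]).apply(np.atleast_2d(X)/1e3)+[p[0],p[1],0]
def H(p): return lambda X:R.from_euler('ZY',p[3:5]).apply(np.atleast_2d(X)/1e3)+p[:3]
def fit(M,obs,p0,show=True):
    f=lambda p:np.concatenate([(proj(n,M(p)(X))[0]-uv) for n,X,uv in obs])
    r=least_squares(f,p0,loss='soft_l1')
    if show: print(np.round(r.x,4)); [print(o,np.round(e,1)) for o,e in zip(obs,f(r.x).reshape(-1,2))]
    return r.x
fx=[("top",(46,23,66),(348,300)),("top",(28,23,66),(348,309.3)),("top",(-57,-24,61),(374.9,351)),("top",(-46,-24,61),(374.9,343)),
("top",(79,0,62),(360,282)),("side",(36,-80,193),(273.4,287)),("side",(36,-80,145),(273.4,320.6)),("top",(36,-80,193),(410.5,302.5)),("top",(-7,0,85),(361.5,325))]
hd=[("side",(0,0,0),(300,162.7)),("top",(0,27,0),(183.3,199)),("top",(0,-27,0),(214.9,193.5)),("top",(14,27,0),(182.8,193)),("top",(14,-27,0),(214.1,187.6)),
("top",(44,22,22),(178.8,173.4)),("top",(44,-22,22),(206.9,167.6)),("side",(44,22,22),(312,138.8)),("side",(44,-22,-22),(331.3,164.3)),("side",(90,-22,-22),(343.8,159.3)),("side",(44,-22,22),(324.5,142.3))]
sd=[("top",(90,60,16),(196,209)),("top",(90,-60,16),(246,199)),("top",(220,-60,16),(237,142)),("side",(185,0,336),(360.5,111.5))]
if __name__=="__main__":
    F=fit(T,fx,[.3,-.15,0]); S=fit(T,sd,[.6,.2,.1]); h=fit(H,hd,[.6,.2,.3,.1,-.3])
    h_=H(h)([-40,0,0])[0]; print("focus",h_,"in stand",R.from_euler('z',-S[2]).apply(h_-[*S[:2],0]),"tilt",np.degrees(h[4]))
    s,t=[cv2.resize(cv2.imread(f"pics/{n}0.png"),None,fx=8,fy=8,interpolation=cv2.INTER_CUBIC) for n in("side","top")]
    def pl(im,n,P,cl=1):
        cv2.polylines(im,[np.round((proj(n,P)+.5)*8*16).astype(np.int32)],bool(cl),(0,255,255),1,cv2.LINE_AA,4)
    a=np.linspace(0,6.28,60); ci=lambda x,r:np.c_[a*0+x,r*np.cos(a),r*np.sin(a)]
    bx=lambda x,X,y,Y,z,Z:[np.array([(u,y,z),(u,Y,z),(u,Y,Z),(u,y,Z)]) for u in(x,X)]
    for im,n in((s,"side"),(t,"top")):
        for P in[ci(0,27),ci(14,27),*bx(44,90,-22,22,-22,22)]: pl(im,n,H(h)(P))
        for P in[*bx(28,46,-23,23,66,66),*bx(-57,-46,-24,24,61,61),*bx(28,44,-90,-70,145,195)]: pl(im,n,T(F)(P))
        pl(im,n,T(F)([(79,0,62),(-80,0,62)]),0)
        pl(im,n,T(F)([(-80,13,75),(-80,-13,75),(-46,-13,75),(-46,13,75)]))
        pl(im,n,T(S)([(90,60,16),(90,-60,16),(220,-60,16),(220,60,16)]))
    c=lambda im,x,y,w,hh:cv2.resize(im[y*8:(y+hh)*8,x*8:(x+w)*8],(400,300))
    cv2.imwrite("pics/ov.png",np.vstack([np.hstack([c(s,230,278,107,80),c(t,325,277,120,90)]),np.hstack([c(s,284,125,72,54),c(t,165,145,80,60)])]))
E
python3 fit.py
```

```text
[ 0.4929 -0.125   0.0148]
('top', (46, 23, 66), (348, 300)) [ 0.4 -0.2]
('top', (28, 23, 66), (348, 309.3)) [ 0.7 -0.5]
('top', (-57, -24, 61), (374.9, 351)) [-1.3  0.1]
('top', (-46, -24, 61), (374.9, 343)) [-1.5  2.5]
('top', (79, 0, 62), (360, 282)) [-0.8  1. ]
('side', (36, -80, 193), (273.4, 287)) [0.1 1. ]
('side', (36, -80, 145), (273.4, 320.6)) [ 0.8 -1.5]
('top', (36, -80, 193), (410.5, 302.5)) [ 1.1 -1.1]
('top', (-7, 0, 85), (361.5, 325)) [0.2 1.4]
[0.6597 0.1506 0.1821]
('top', (90, 60, 16), (196, 209)) [-2.7 -0.1]
('top', (90, -60, 16), (246, 199)) [ 1.8 -0.7]
('top', (220, -60, 16), (237, 142)) [ 0.9 -0.2]
('side', (185, 0, 336), (360.5, 111.5)) [-2.2 -2.8]
[ 0.7073  0.1578  0.2525  0.1737 -0.1695]
('side', (0, 0, 0), (300, 162.7)) [-0.1 -3.8]
('top', (0, 27, 0), (183.3, 199)) [0.9 1. ]
('top', (0, -27, 0), (214.9, 193.5)) [0.4 0.7]
('top', (14, 27, 0), (182.8, 193)) [-0.1 -1.1]
('top', (14, -27, 0), (214.1, 187.6)) [-0.3 -1.6]
('top', (44, 22, 22), (178.8, 173.4)) [ 0.6 -0.8]
('top', (44, -22, 22), (206.9, 167.6)) [-1.5 -0. ]
('side', (44, 22, 22), (312, 138.8)) [-0.5  0.3]
('side', (44, -22, -22), (331.3, 164.3)) [-4.6  1. ]
('side', (90, -22, -22), (343.8, 159.3)) [ 2.1 -1.1]
('side', (44, -22, 22), (324.5, 142.3)) [-0.7  1.7]
focus [0.66842868 0.15100705 0.24571454] in stand [ 0.00862959 -0.0012048   0.24571454] tilt -9.713803709557158
```

View pics/ov.png

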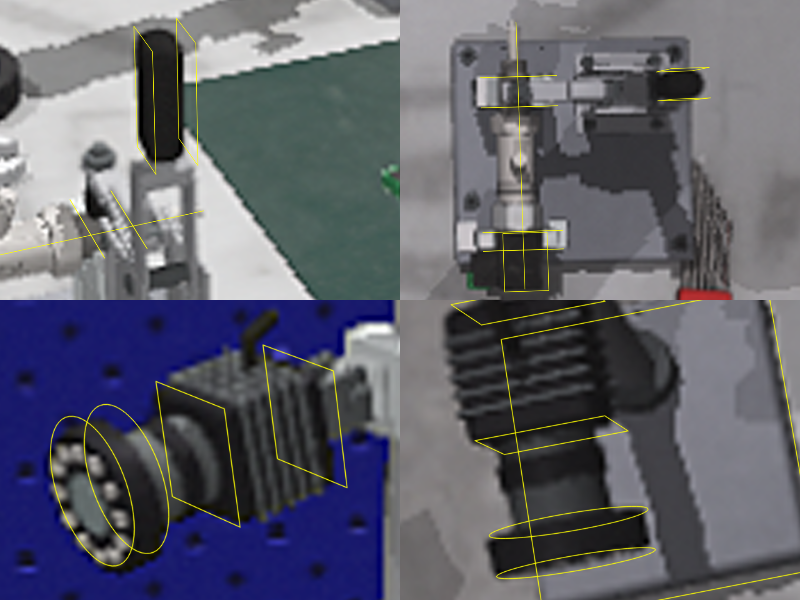

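The fixture overlay agrees to about 2 px. The head overlay sits about 3 px too high, so I'll refine that one later against the held injector. Now I check the fixture yaw from the plate and plan the move to the handle.

```bash
cat > plan.py <<'E'
from h import *
def go(p,Rt,label=""):
    s=manip.get_state(); R0=rot(s["ee_rot"]); rv=(R0.inv()*Rt).as_rotvec(degrees=True)
    d=np.array(p)-s["position"]
    print(label,"tcp",np.round(s["position"],4),"turn(tool,deg)",np.round(rv,2),"shift now-axes mm",np.round(R0.inv().apply(d)*1e3,1),"after-turn axes mm",np.round(Rt.inv().apply(d)*1e3,1))
def down(yaw,pitch=0): # tool x at heading yaw, z down, then tipped forward
    return R.from_euler('z',yaw)*R.from_euler('y',-pitch)*R.from_euler('x',np.pi)
E
python3 - <<'E'
from plan import *
c=[onz("top",(325+(x)/3.333,277+y/3.333),.014)[:2] for x,y in((52,40),(55,262),(290,40),(292,262))]
print(np.round(c,4)); c=np.array(c)
F=R.from_euler('z',.015); o=np.array([.493,-.125,0])
g=o+F.apply([.036,-.08,.178]); print(g)
go(g+[0,0,-.019+.06],down(np.pi/2+.015))
E
```

```text
[[ 0.5628 -0.0884]
 [ 0.4248 -0.0882]
 [ 0.5608 -0.2389]
 [ 0.4222 -0.2362]]
[ 0.53019591 -0.20445102  0.178     ]
 tcp [ 0.1376 -0.5578  0.2305] turn(tool,deg) [-7.000e-02 -7.000e-02 -7.701e+01] shift now-axes mm [ 465.7 -249.1   12. ] after-turn axes mm [347.4 397.8  11.5]
```

```bash
python3 -m handwheel '[{"translation":[0,0,-0.001],"angular":[0,0,-7],"hand":0.4},{"translation":[0,0,-0.001],"angular":[0,0,-7],"hand":0.4},{"translation":[0,0,-0.001],"angular":[0,0,-7],"hand":0.4},{"translation":[0,0,-0.001],"angular":[0,0,-7],"hand":0.4},{"translation":[0,0,-0.001],"angular":[0,0,-7],"hand":0.4},{"translation":[0,0,-0.001],"angular":[0,0,-7],"hand":0.4},{"translation":[0,0,-0.001],"angular":[0,0,-7],"hand":0.4},{"translation":[0,0,-0.001],"angular":[0,0,-7],"hand":0.4},{"translation":[0,0,-0.001],"angular":[0,0,-7],"hand":0.4},{"translation":[0,0,0],"angular":[0,0,-7],"hand":0.4}]' 30
python3 -m handwheel '[{"translation":[0.009,0.015,0],"angular":[0,0,-6.2],"hand":0.4},{"translation":[0.018,0.020,0],"angular":[0,0,0],"hand":0.4},{"translation":[0.018,0.020,0],"angular":[0,0,0],"hand":0.4},{"translation":[0.018,0.020,0],"angular":[0,0,0],"hand":0.4},{"translation":[0.018,0.020,0],"angular":[0,0,0],"hand":0.4},{"translation":[0.018,0.020,0],"angular":[0,0,0],"hand":0.4},{"translation":[0.018,0.020,0],"angular":[0,0,0],"hand":0.4},{"translation":[0.018,0.020,0],"angular":[0,0,0],"hand":0.4},{"translation":[0.018,0.020,0],"angular":[0,0,0],"hand":0.4},{"translation":[0.018,0.020,0],"angular":[0,0,0],"hand":0.4}]'
python3 - <<'E'
from plan import *
go([.529,-.205,.219],down(np.pi/2)); print(manip.get_state()["qpos"],manip.get_state()["width"])
E
```

```text
clock: 0.93
position: [0.1377, -0.5581, 0.24]
ee_rot: [-0.0, 0.742, 0.67, 0.0]
contact_force: [-0.0, 0.5, -0.4]
width: 0.0515
gripper_force: 0.0
clock: 1.77
position: [0.3341, -0.3875, 0.2399]
ee_rot: [-0.0, 0.707, 0.707, 0.0]
contact_force: [0.9, 0.0, 0.6]
width: 0.0515
gripper_force: 0.0
 tcp [ 0.3341 -0.3875  0.2399] turn(tool,deg) [-0.02 -0.03  0.05] shift now-axes mm [182.4 195.1  21. ] after-turn axes mm [182.5 194.9  20.9]
[-9.95413821e-01  1.75558245e-01  1.61909441e+00 -2.61176138e-05
  1.34764525e+00 -9.96219052e-01] 0.051485146229282616
```

```bash
python3 -m handwheel '[{"translation":[0.018,0.0195,0],"angular":[0,0,0],"hand":0.4},{"translation":[0.018,0.0195,0],"angular":[0,0,0],"hand":0.4},{"translation":[0.018,0.0195,0],"angular":[0,0,0],"hand":0.4},{"translation":[0.018,0.0195,0],"angular":[0,0,0],"hand":0.4},{"translation":[0.018,0.0195,0],"angular":[0,0,0],"hand":0.4},{"translation":[0.018,0.0195,0],"angular":[0,0,0],"hand":0.4},{"translation":[0.018,0.0195,0],"angular":[0,0,0],"hand":0.4},{"translation":[0.018,0.0195,0],"angular":[0,0,0],"hand":0.4},{"translation":[0.018,0.0195,0],"angular":[0,0,0],"hand":0.4},{"translation":[0.018,0.0185,0],"angular":[0,0,0],"hand":0.4}]'
python3 -m handwheel '[{"translation":[0.002,0,0],"angular":[0,0,0],"hand":0.4},{"translation":[0,0,0.01],"angular":[0,0,0],"hand":0.4},{"translation":[0,0,0.01],"angular":[0,0,0],"hand":0.4}]'
python3 - <<'E'
from plan import *
go([.529,-.205,.159],down(np.pi/2))
for n in("side","top"): cv2.imwrite(f"pics/{n}1.png",manip.get_image(n)[:,:,::-1])
s,t=cv2.imread("pics/side1.png"),cv2.imread("pics/top1.png")
cv2.imwrite("pics/c2.png",np.hstack([tile(s,220,220,100,150,400,600),tile(t,330,240,100,150,400,600)]))
E
```

```text
clock: 2.6
position: [0.528, -0.2074, 0.2398]
ee_rot: [-0.0, 0.707, 0.708, -0.0]
contact_force: [0.9, -0.6, 0.3]
width: 0.0516
gripper_force: 0.0
clock: 2.85
position: [0.5269, -0.2068, 0.2196]
ee_rot: [0.0, 0.707, 0.708, -0.0]
contact_force: [-0.5, -0.7, -0.2]
width: 0.0509
gripper_force: 0.0
 tcp [ 0.5269 -0.2068  0.2196] turn(tool,deg) [-0.02  0.05  0.09] shift now-axes mm [ 1.8  2.1 60.6] after-turn axes mm [ 1.8  2.1 60.6]
```

View pics/c2.png

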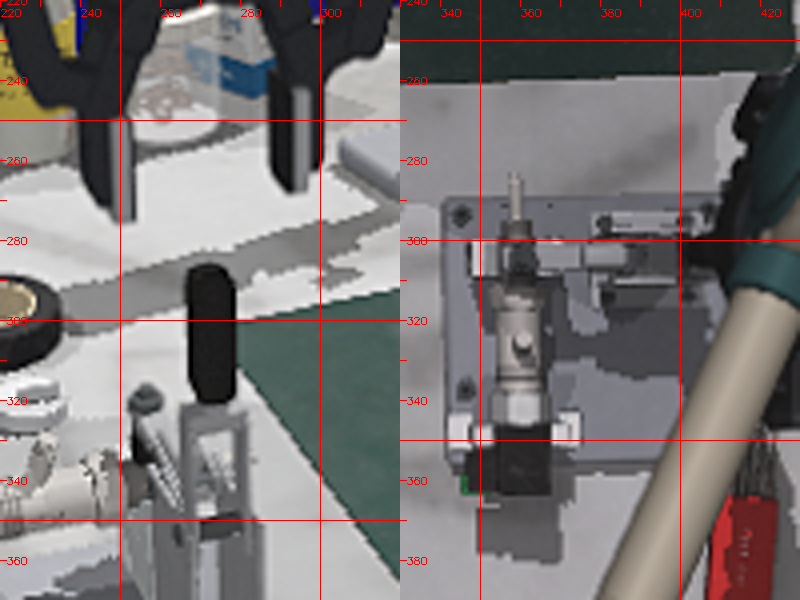

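Side view: fingertip midpoint is at about (272,271) and the lever top at (272.8,286), so the lever is centred between the open fingers. I check the numbers before descending.

```bash
python3 - <<'E'
from plan import *
p=manip.get_state()["position"]
print(proj("side",[p,p+[0,0,.006],[.529,-.205,.195],[.529,-.205,.145],[.5269,-.205,.195],[.5269,-.2068,.195]]))
E
```

```text
[[269.90137344 272.77209177]
 [269.79770753 268.63164665]
 [272.85485152 287.02124742]
 [273.64631052 319.43196184]
 [271.33858292 287.29835192]
 [271.77726781 287.91711657]]
```

```bash
python3 -m handwheel '[{"translation":[0.001,0.001,0.012],"angular":[0,0,0],"hand":0.4},{"translation":[0,0,0.016],"angular":[0,0,0],"hand":0.4},{"translation":[0,0,0.016],"angular":[0,0,0],"hand":0.4},{"translation":[0,0,0.014],"angular":[0,0,0],"hand":0.4},{"translation":[0,0,0],"angular":[0,0,0],"hand":0.95},{"translation":[0,0,0],"angular":[0,0,0],"hand":0.95},{"translation":[0,0,0],"angular":[0,0,0],"hand":0.95},{"translation":[0,0,0],"angular":[0,0,0],"hand":0.95},{"translation":[0,0,0],"angular":[0,0,0],"hand":0.95}]' 30
python3 - <<'E'
import numpy as np
# arc, per-step world dy,dz for grasp point about pivot, r=86
a=np.linspace(0,1.35,19); print(np.round(np.c_[a[1:],np.diff(-86*np.sin(a)),np.diff(86*np.cos(a))],1))
E
```

```text
clock: 3.7
position: [0.53, -0.2064, 0.163]
ee_rot: [0.002, 0.707, 0.707, 0.001]
contact_force: [4.6, -0.4, -5.6]
width: 0.0153
gripper_force: 32.9
[[ 0.1 -6.4 -0.2]
 [ 0.2 -6.4 -0.7]
 [ 0.2 -6.3 -1.2]
 [ 0.3 -6.2 -1.7]
 [ 0.4 -6.1 -2.1]
 [ 0.5 -5.9 -2.6]
 [ 0.5 -5.7 -3. ]
 [ 0.6 -5.5 -3.4]
 [ 0.7 -5.2 -3.8]
 [ 0.8 -4.9 -4.2]
 [ 0.8 -4.6 -4.6]
 [ 0.9 -4.2 -4.9]
 [ 1.  -3.8 -5.2]
 [ 1.1 -3.4 -5.5]
 [ 1.1 -3.  -5.7]
 [ 1.2 -2.6 -5.9]
 [ 1.3 -2.1 -6.1]
 [ 1.4 -1.6 -6.2]]
```

```bash
python3 -m handwheel '[{"translation":[-0.0067,0,0.0002],"angular":[0,0,0],"hand":0.95},{"translation":[-0.0067,0,0.0008],"angular":[0,0,0],"hand":0.95},{"translation":[-0.0066,0,0.0013],"angular":[0,0,0],"hand":0.95},{"translation":[-0.0065,0,0.0018],"angular":[0,0,0],"hand":0.95},{"translation":[-0.0064,0,0.0022],"angular":[0,0,0],"hand":0.95},{"translation":[-0.0062,0,0.0027],"angular":[0,0,0],"hand":0.95},{"translation":[-0.0060,0,0.0031],"angular":[0,0,0],"hand":0.95},{"translation":[-0.0058,0,0.0036],"angular":[0,0,0],"hand":0.95},{"translation":[-0.0054,0,0.0040],"angular":[0,0,0],"hand":0.95}]'
python3 -m handwheel '[{"translation":[-0.0051,0,0.0044],"angular":[0,0,0],"hand":0.95},{"translation":[-0.0048,0,0.0048],"angular":[0,0,0],"hand":0.95},{"translation":[-0.0044,0,0.0051],"angular":[0,0,0],"hand":0.95},{"translation":[-0.0040,0,0.0054],"angular":[0,0,0],"hand":0.95},{"translation":[-0.0036,0,0.0058],"angular":[0,0,0],"hand":0.95},{"translation":[-0.0031,0,0.0060],"angular":[0,0,0],"hand":0.95},{"translation":[-0.0027,0,0.0062],"angular":[0,0,0],"hand":0.95}]'
```

```text
clock: 4.45
position: [0.5304, -0.2605, 0.1444]
ee_rot: [0.001, 0.707, 0.707, 0.003]
contact_force: [3.6, 5.0, 2.7]
width: 0.0153
gripper_force: 35.2
clock: 5.03
position: [0.5305, -0.2911, 0.1063]
ee_rot: [0.003, 0.707, 0.707, 0.001]
contact_force: [4.0, 0.1, 5.5]
width: 0.0155
gripper_force: 36.1
```

```bash
python3 -m handwheel '[{"translation":[-0.0022,0,0.0064],"angular":[0,0,0],"hand":0.95},{"translation":[-0.0017,0,0.0065],"angular":[0,0,0],"hand":0.95},{"translation":[0,0,0.003],"angular":[0,0,0],"hand":0.95},{"translation":[0,0,0],"angular":[0,0,0],"hand":0.95}]'
python3 - <<'E'
from plan import *
for n in("side","top"): cv2.imwrite(f"pics/{n}2.png",manip.get_image(n)[:,:,::-1])
s,t=cv2.imread("pics/side2.png"),cv2.imread("pics/top2.png")
cv2.imwrite("pics/c3.png",np.hstack([tile(s,200,230,120,180,400,600),tile(t,330,240,120,180,400,600)]))
print(manip.get_state()["qpos"])
E
```

```text
clock: 5.37
position: [0.5309, -0.2942, 0.0979]
ee_rot: [0.004, 0.707, 0.707, 0.002]
contact_force: [-4.2, 10.1, 42.8]
width: 0.0156
gripper_force: 39.1
[-0.62154307  0.4173657   1.63918997  0.00166453  1.07549193 -0.62323972]
```

View pics/c3.png

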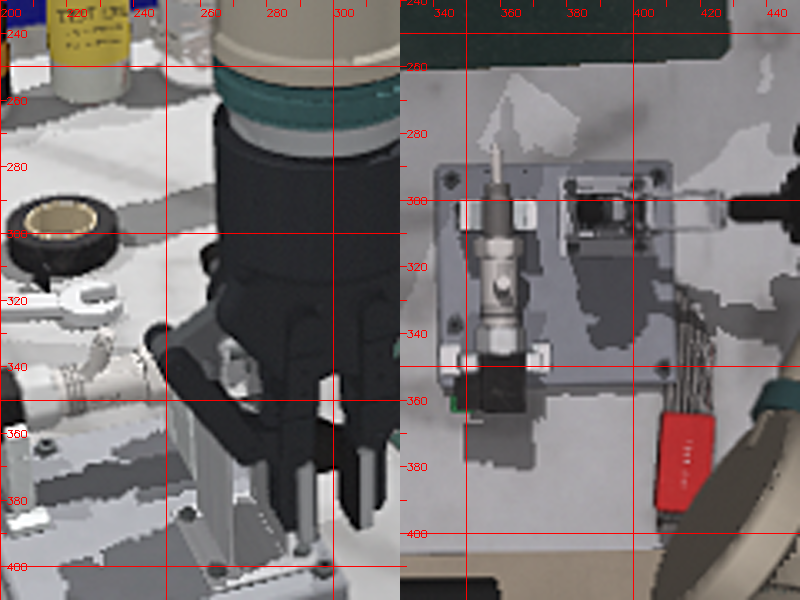

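The top view shows the arm standing clear, with the front collar exposed between the saddle ends at u 347–371, v 300–309. The lever is pushed against its stop (43 N upward). Releasing and going up; axis computed from the top view.

```bash
python3 -m handwheel '[{"translation":[0,0,-0.004],"angular":[0,0,0],"hand":0.4},{"translation":[0,0,0],"angular":[0,0,0],"hand":0.4},{"translation":[0,0,0],"angular":[0,0,0],"hand":0.4},{"translation":[0,0,-0.02],"angular":[0,0,0],"hand":0.4},{"translation":[0,0,-0.03],"angular":[0,0,0],"hand":0.4},{"translation":[0,0,-0.03],"angular":[0,0,0],"hand":0.4},{"translation":[0,0,-0.03],"angular":[0,0,0],"hand":0.4},{"translation":[0,0,-0.02],"angular":[0,0,0],"hand":0.1}]'
python3 - <<'E'
from plan import *
q=lambda x,y:(330+(x-400)/3.3333,240+y/3.3333)
for l,uv,z in(("tip",q(496,143),.062),("collar",q(497.5,195),.0715),("body20",q(501,267),.073),("stub",q(503,287),.085),("hexrear",q(501,330),.075),("conn right rear",q(526,411),.075),("fs L",q(458,200),.066),("fs R",q(537,200),.066),("fs R rear",q(537,231),.066),("rs Rr",q(549,372),.061)): print(l,np.round(onz("top",uv,z),4))
go([.477,-.125,.25],down(0)); go([.477,-.125,.25],down(np.pi)); print(manip.get_state()["qpos"])
E
```

```text
clock: 6.13
position: [0.5283, -0.2944, 0.2243]
ee_rot: [0.0, 0.707, 0.707, -0.001]
contact_force: [0.7, 0.3, -0.1]
width: 0.0619
gripper_force: 0.0
tip [ 0.5721 -0.1229  0.062 ]
collar [ 0.5405 -0.1225  0.0715]
body20 [ 0.498  -0.1236  0.073 ]
stub [ 0.4864 -0.1236  0.085 ]
hexrear [ 0.4611 -0.1228  0.075 ]
conn right rear [ 0.4137 -0.1366  0.075 ]
fs L [ 0.538  -0.0992  0.066 ]
fs R [ 0.5374 -0.1465  0.066 ]
fs R rear [ 0.519  -0.1461  0.066 ]
rs Rr [ 0.4352 -0.1521  0.061 ]
 tcp [ 0.5283 -0.2944  0.2243] turn(tool,deg) [5.000e-02 8.000e-02 9.004e+01] shift now-axes mm [169.4 -51.1 -26. ] after-turn axes mm [ -51.3 -169.4  -25.7]
 tcp [ 0.5283 -0.2944  0.2243] turn(tool,deg) [-8.000e-02  5.000e-02 -8.996e+01] shift now-axes mm [169.4 -51.1 -26. ] after-turn axes mm [ 51.3 169.4 -25.7]
[-6.22718089e-01  3.24304610e-01  1.45161225e+00 -1.32737568e-03
  1.36508069e+00 -6.23165556e-01]
```

```bash
python3 -m handwheel '[{"translation":[0,0,0],"angular":[0,0,7],"hand":0.25},{"translation":[0,0,0],"angular":[0,0,7],"hand":0.25},{"translation":[0,0,0],"angular":[0,0,7],"hand":0.25},{"translation":[0,0,0],"angular":[0,0,7],"hand":0.25},{"translation":[0,0,0],"angular":[0,0,7],"hand":0.25},{"translation":[0,0,0],"angular":[0,0,7],"hand":0.25},{"translation":[0,0,0],"angular":[0,0,7],"hand":0.25},{"translation":[0,0,0],"angular":[0,0,7],"hand":0.25},{"translation":[0,0,0],"angular":[0,0,7],"hand":0.25},{"translation":[0,0,0],"angular":[0,0,7],"hand":0.25}]'
python3 -m handwheel '[{"translation":[0,0,0],"angular":[0,0,7],"hand":0.25},{"translation":[0,0,0],"angular":[0,0,7],"hand":0.25},{"translation":[0,0,0],"angular":[0,0,6],"hand":0.25},{"translation":[-0.008,-0.025,0],"angular":[0,0,0],"hand":0.25},{"translation":[-0.008,-0.025,0],"angular":[0,0,0],"hand":0.25},{"translation":[-0.008,-0.025,0],"angular":[0,0,0],"hand":0.25},{"translation":[-0.008,-0.025,0],"angular":[0,0,0],"hand":0.25},{"translation":[-0.008,-0.025,0],"angular":[0,0,0],"hand":0.25},{"translation":[-0.008,-0.025,0],"angular":[0,0,0],"hand":0.25},{"translation":[-0.005,-0.021,0],"angular":[0,0,0],"hand":0.25}]'
python3 -m handwheel '[{"translation":[0,0,0.02],"angular":[0,0,0],"hand":0.25},{"translation":[0,0,0.03],"angular":[0,0,0],"hand":0.25},{"translation":[0,0,0.02],"angular":[0,0,0],"hand":0.25},{"translation":[0,0,0],"angular":[0,0,0],"hand":0.25}]'
python3 - <<'E'
from plan import *
go([.4755,-.123,.043],down(0))
for n in("side","top"): cv2.imwrite(f"pics/{n}3.png",manip.get_image(n)[:,:,::-1])
s,t=cv2.imread("pics/side3.png"),cv2.imread("pics/top3.png")
p=manip.get_state()["position"]; print(proj("side",[p]),proj("top",[p]),manip.get_state()["width"])
cv2.imwrite("pics/c4.png",np.hstack([tile(s,170,240,140,210,400,600),tile(t,310,220,120,180,400,600)]))
E
```

```text
clock: 6.97
position: [0.5274, -0.2939, 0.221]
ee_rot: [-0.001, 0.985, 0.171, -0.002]
contact_force: [0.1, -0.3, -0.0]
width: 0.0642
gripper_force: 0.0
clock: 7.8
position: [0.4732, -0.1214, 0.2213]
ee_rot: [-0.0, 1.0, 0.0, -0.002]
contact_force: [0.2, -0.2, -0.3]
width: 0.0639
gripper_force: 0.0
clock: 8.13
position: [0.4711, -0.1214, 0.148]
ee_rot: [-0.002, 1.0, 0.001, -0.006]
contact_force: [0.1, -0.1, 0.7]
width: 0.0639
gripper_force: 0.0
 tcp [ 0.4711 -0.1214  0.148 ] turn(tool,deg) [-0.19  0.63  0.07] shift now-axes mm [  5.6   2.  104.9] after-turn axes mm [  4.4   1.6 105. ]
[[219.13480026 294.11276818]] [[363.64364579 333.49213098]] 0.06417576071102282
```

View pics/c4.png

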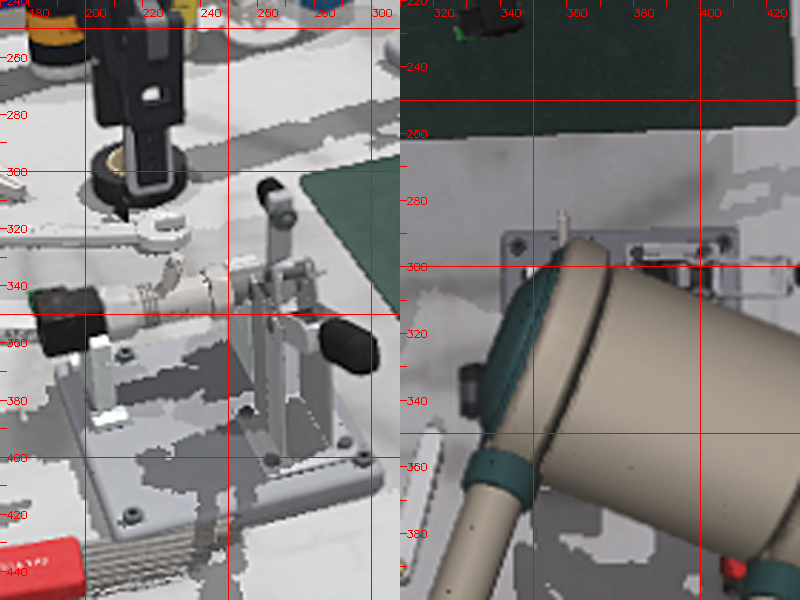

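Side view: the clamp arm stands up at (267,300) and the lever lies back at (290,360), fully open. The near finger's tip is at about (222.5,308), beside the body and stub (stub at (230,332)). I compare this with the projection.

```bash
python3 - <<'E'
from plan import *
p=manip.get_state()["position"]
print("near finger tip pred",proj("side",p+[[0,-.035,.007],[0,-.04,.007]]))
print("stub top pred",proj("side",[.4925-.007,-.123,.085]),"top",proj("top",[.4855,-.123,.085]))
print("seated tip/conn", proj("side",[[.5715,-.123,.062],[.4125,-.136,.075]]))
go([.4755,-.123,.043],down(0))
E
python3 -m handwheel '[{"translation":[0,0,0],"angular":[0,0,0],"hand":0.25}]'
```

```text
near finger tip pred [[224.95957392 301.37031384]
 [225.87359547 303.08479318]]
stub top pred [[229.28095554 331.82499582]] top [[360.62544751 326.59341967]]
seated tip/conn [[283.60290232 333.41708138]
 [183.47417309 351.77668764]]
 tcp [ 0.4744 -0.1227  0.1518] turn(tool,deg) [-0.04  0.2   0.05] shift now-axes mm [  1.5   0.4 108.8] after-turn axes mm [  1.1   0.3 108.8]
clock: 8.32
position: [0.4758, -0.1232, 0.1535]
ee_rot: [0.0, 1.0, 0.0, 0.0]
contact_force: [0.0, -0.4, 0.1]
width: 0.0643
gripper_force: 0.0
```

```bash
python3 -m handwheel '[{"translation":[0.001,0,0.012],"angular":[0,0,0],"hand":0.25},{"translation":[0,0,0.016],"angular":[0,0,0],"hand":0.25},{"translation":[0,0,0.016],"angular":[0,0,0],"hand":0.25},{"translation":[0,0,0.016],"angular":[0,0,0],"hand":0.25},{"translation":[0,0,0.016],"angular":[0,0,0],"hand":0.25},{"translation":[0,0,0.016],"angular":[0,0,0],"hand":0.25},{"translation":[0,0,0.012],"angular":[0,0,0],"hand":0.25},{"translation":[0,0,0.007],"angular":[0,0,0],"hand":0.25},{"translation":[0,0,0],"angular":[0,0,0],"hand":0.25},{"translation":[0,0,0],"angular":[0,0,0],"hand":0.25}]'
```

```text
clock: 9.15
position: [0.4769, -0.1231, 0.0427]
ee_rot: [0.0, 1.0, 0.0, 0.001]
contact_force: [-1.4, -0.4, -0.3]
width: 0.0641
gripper_force: 0.0
```

```bash
python3 -m handwheel '[{"translation":[0,0,0],"angular":[0,0,0],"hand":0.95},{"translation":[0,0,0],"angular":[0,0,0],"hand":0.95},{"translation":[0,0,0],"angular":[0,0,0],"hand":0.95},{"translation":[0,0,0],"angular":[0,0,0],"hand":0.95},{"translation":[0,0,0],"angular":[0,0,0],"hand":0.95},{"translation":[0,0,0],"angular":[0,0,0],"hand":0.95}]' 70; python3 -c "
from rig import manip;s=manip.get_state();print(s['position'],s['ee_rot'],s['contact_force'],s['moment'],s['width'],s['qpos'])"
```

```text
clock: 9.65
position: [0.4765, -0.1223, 0.043]
ee_rot: [-0.0, 1.0, 0.001, 0.001]
contact_force: [-0.0, 1.9, 5.5]
width: 0.0206
gripper_force: 68.2
[ 0.47654555 -0.12225816  0.04297757] [-4.92268133e-05  9.99999641e-01  5.87295726e-04  6.09226188e-04] [-0.01821584  1.91752588  5.51250561] [0.3732616  0.05308934 0.09521431] 0.020629018117884295 [-3.93087611e-01  3.39714576e-01  1.95093462e+00  7.43228249e-04
  8.49856109e-01  1.17604383e+00]
```

```bash
python3 -m handwheel '[{"translation":[0,0,-0.004],"angular":[0,0,0],"hand":1.0},{"translation":[0,0,-0.008],"angular":[0,0,0],"hand":1.0},{"translation":[0,0,-0.012],"angular":[0,0,0],"hand":1.0},{"translation":[0,0,-0.016],"angular":[0,0,0],"hand":1.0},{"translation":[0,0,-0.02],"angular":[0,0,0],"hand":1.0},{"translation":[0,0,-0.02],"angular":[0,0,0],"hand":1.0},{"translation":[0,0,-0.02],"angular":[0,0,0],"hand":1.0},{"translation":[0,0,-0.02],"angular":[0,0,0],"hand":1.0},{"translation":[0,0,-0.016],"angular":[0,0,0],"hand":1.0},{"translation":[0,0,-0.008],"angular":[0,0,0],"hand":1.0}]' 90
python3 - <<'E'
from plan import *
# approach pose: yaw .17, pitch .25, tip 120 mm short of ring
f=np.array([.707,.158,.252]); a=R.from_euler('ZY',[.17,-.27]); ax=a.apply([1,0,0])
Rt=down(.17,.27); tip=f-ax*.1; g=tip-ax*.096; tcp=g+Rt.apply([0,0,.0187]); print(ax,Rt.as_matrix().round(2))
go(tcp,Rt)
E
```

```text
clock: 10.48
position: [0.4767, -0.1229, 0.1882]
ee_rot: [0.001, 1.0, 0.0, 0.001]
contact_force: [0.6, -0.3, -5.2]
width: 0.0201
gripper_force: 88.1
[0.94987791 0.16305302 0.26673144] [[ 0.95  0.17  0.26]
 [ 0.16 -0.99  0.05]
 [ 0.27  0.   -0.96]]
 tcp [ 0.4767 -0.1229  0.1882] turn(tool,deg) [ 1.4  15.28 -9.62] shift now-axes mm [  49.2 -249.7    6.3] after-turn axes mm [  85.5 -237.9   30.4]
```

```bash
python3 -m handwheel '[{"translation":[0.002,-0.010,0],"angular":[0,0,0],"hand":1.0},{"translation":[0.004,-0.020,0],"angular":[0,0,0],"hand":1.0},{"translation":[0.005,-0.024,0],"angular":[0,0,0],"hand":1.0},{"translation":[0.005,-0.024,0],"angular":[0,0,0],"hand":1.0},{"translation":[0.005,-0.024,0],"angular":[0,0,0],"hand":1.0},{"translation":[0.005,-0.024,0],"angular":[0,0,0],"hand":1.0},{"translation":[0.005,-0.024,0],"angular":[0,0,0],"hand":1.0},{"translation":[0.005,-0.024,0],"angular":[0,0,0],"hand":1.0},{"translation":[0.005,-0.024,0],"angular":[0,0,0],"hand":1.0},{"translation":[0.004,-0.024,0],"angular":[0,0,0],"hand":1.0}]'
python3 -m handwheel '[{"translation":[0.003,-0.018,0.003],"angular":[0,0,0],"hand":1.0},{"translation":[0.001,-0.010,0.003],"angular":[0,0,0],"hand":1.0},{"translation":[0,0,0],"angular":[0.3,3.1,-1.9],"hand":1.0},{"translation":[0,0,0],"angular":[0.3,3.1,-1.9],"hand":1.0},{"translation":[0,0,0],"angular":[0.3,3.1,-1.9],"hand":1.0},{"translation":[0,0,0],"angular":[0.3,3.1,-1.9],"hand":1.0},{"translation":[0,0,0],"angular":[0.2,2.9,-2.0],"hand":1.0},{"translation":[0,0,0],"angular":[0,0,0],"hand":1.0},{"translation":[0,0,0],"angular":[0,0,0],"hand":1.0},{"translation":[0,0,0],"angular":[0,0,0],"hand":1.0}]'
python3 - <<'E'
from plan import *
for n in("side","top"): cv2.imwrite(f"pics/{n}4.png",manip.get_image(n)[:,:,::-1])
s,t=cv2.imread("pics/side4.png"),cv2.imread("pics/top4.png")
st=manip.get_state(); print(st["position"],st["ee_rot"],st["width"],st["contact_force"])
Rt=rot(st["ee_rot"]); g=st["position"]-Rt.apply([0,0,.0187]); tip=g+Rt.apply([.096,0,0]); print(g,tip,proj("side",[g,tip]),proj("top",[g,tip]))
cv2.imwrite("pics/c5.png",np.hstack([tile(s,220,100,133,200,400,600),tile(t,140,130,107,160,400,600)]))
E
```

```text
clock: 11.32
position: [0.5198, 0.1014, 0.1843]
ee_rot: [-0.0, 1.0, 0.001, -0.002]
contact_force: [-0.4, 0.2, -5.3]
width: 0.0204
gripper_force: 88.4
clock: 12.15
position: [0.5249, 0.1274, 0.1796]
ee_rot: [-0.012, 0.988, 0.083, 0.132]
contact_force: [0.0, -0.3, -4.0]
width: 0.02
gripper_force: 88.5
[0.5256985  0.12749942 0.17991198] [-0.011949    0.9875498   0.0835075   0.13277467] 0.019940875132517643 [ 0.00835098 -0.31164849 -3.56426609]
[0.52083187 0.12664341 0.19794731] [0.61210817 0.14217262 0.22331424] [[209.5591641  203.20362555]
 [255.10446481 181.37914744]] [[222.15511865 308.62014765]
 [211.14847287 254.95845879]]
```

View pics/c5.png

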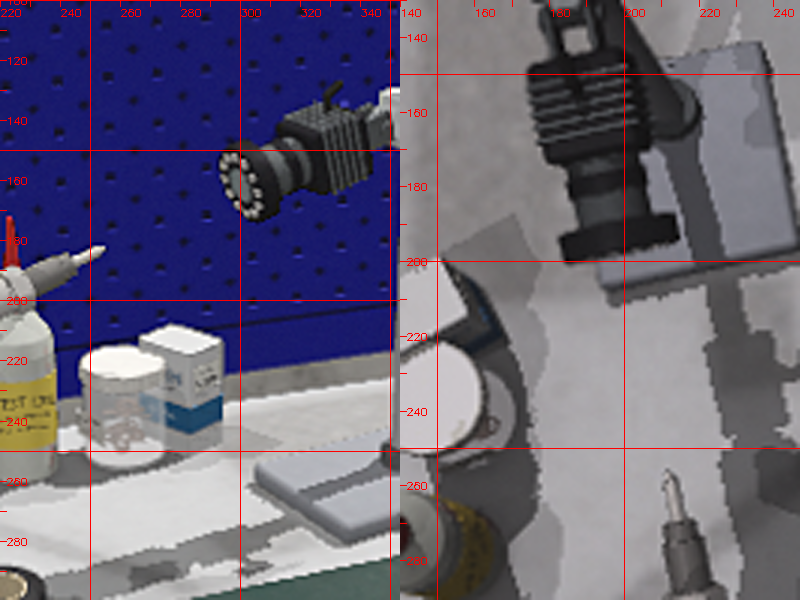

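The tip is at side (254.9,181.8) and top (211.4,255.7), within 1 px of where the robot pose predicts it. So the injector sits in the hand as planned. Next I fit the camera head by its silhouettes and LED ring.

```bash
cat > head.py <<'E'
from h import *
from fit import H
from scipy.optimize import least_squares
K=8
def contour(n,mask,ok):
    m=cv2.resize(mask.astype(np.float32),None,fx=K,fy=K,interpolation=cv2.INTER_CUBIC)
    c=max(cv2.findContours((m>.5).astype(np.uint8),cv2.RETR_EXTERNAL,cv2.CHAIN_APPROX_NONE)[0],key=cv2.contourArea)[:,0]
    c=(c+.5)/K-.5; return c[ok(c)][::6]
s=cv2.imread("pics/side4.png").astype(float); t=cv2.imread("pics/top4.png").astype(float)
ms=((s[...,0]-s[...,2])<60); ms[:,:285]=0; ms[:140,:310]=0; ms[:,346:]=0; ms[:118]=0; ms[178:]=0
mt=(t.max(2)<85); mt=cv2.morphologyEx(mt.astype(np.uint8),cv2.MORPH_CLOSE,np.ones((3,3)))
mt[:,:165]=0;mt[:,218:]=0;mt[:152]=0;mt[205:]=0
cs=contour("side",ms,lambda c:(c[:,0]<343)&((c[:,1]>142)|(c[:,0]<322)))
ct=contour("top",mt,lambda c:(c[:,1]>154)&((c[:,0]<205)|(c[:,1]>184))&(c[:,0]<217))
g=s.min(2); g[:,:290]=0; g[:,313:]=0; g[:145]=0; g[176:]=0
n,_,st,ce=cv2.connectedComponentsWithStats((cv2.resize(g,None,fx=K,fy=K,interpolation=cv2.INTER_CUBIC)>165).astype(np.uint8))
led=((ce[1:]+.5)/K-.5)[(st[1:,4]>20)]
a=np.linspace(0,2*np.pi,49)[:-1]
cyl=lambda x,X,r:np.vstack([np.c_[a*0+u,r*np.cos(a),r*np.sin(a)] for u in(x,X)])
box=np.array([(x,y,z) for x in(44,90) for y in(-22,22) for z in(-22,22)])
def parts(p): return [cyl(0,14,27),cyl(10,46,p[5]),box]
def hulls(n,p): return [cv2.convexHull(proj(n,H(p)(P)).astype(np.float32)) for P in parts(p)]
def res(p,w=True):
    r=[]
    for n,c in(("side",cs),("top",ct)):
        h=hulls(n,p); r.append([max(cv2.pointPolygonTest(q,tuple(map(float,x)),True) for q in h) for x in c])
    L=proj("side",H(p)(cyl(0,0,p[6])[:48])).astype(np.float32)
    r.append([2*cv2.pointPolygonTest(L.reshape(-1,1,2),tuple(map(float,x)),True) for x in led])
    return np.concatenate(r) if w else r
if __name__=="__main__":
    print(len(cs),len(ct),np.round(led,1).tolist())
    for t0 in(-.15,-.35):
        r=least_squares(res,[.707,.158,.25,.17,t0,17,21],loss='soft_l1',f_scale=.5,x_scale=[.01,.01,.01,.1,.1,5,5],diff_step=1e-4)
        print(np.round(r.x,4),round(r.cost,2),"tilt",round(np.degrees(r.x[4]),2),[round(float(np.median(np.abs(q))),2) for q in res(r.x,False)])
    np.save("head.npy",r.x)
    ims=[]
    for n,im,c,(x,y,w,h) in(("side",s,cs,(284,115,68,68)),("top",t,ct,(160,145,65,65))):
        b=cv2.resize(im[y:y+h,x:x+w].astype(np.uint8),(400,400),interpolation=cv2.INTER_CUBIC); k=400/w; f=lambda u:np.round((u+.5-[x,y])*k).astype(np.int32)
        for q in hulls(n,r.x): cv2.polylines(b,[f(q[:,0])],True,(0,255,255),1)
        for u in f(c): cv2.circle(b,tuple(map(int,u)),1,(0,0,255),-1)
        if n=="side":
            for u in f(led): cv2.circle(b,tuple(map(int,u)),2,(0,255,0),-1)
        ims.append(b)
    cv2.imwrite("pics/hfit.png",np.hstack(ims))
E
python3 head.py
```

```text
158 120 [[300.3, 153.3], [303.3, 158.3], [298.3, 167.3], [304.0, 170.3]]
[ 0.708   0.1601  0.2472  0.1894 -0.2522 17.6977 19.6562] 28.92 tilt -14.45 [0.33, 0.32, 0.54]
[ 0.708   0.1601  0.2472  0.1897 -0.2522 17.7027 19.6386] 28.91 tilt -14.45 [0.33, 0.32, 0.54]
```

View pics/hfit.png

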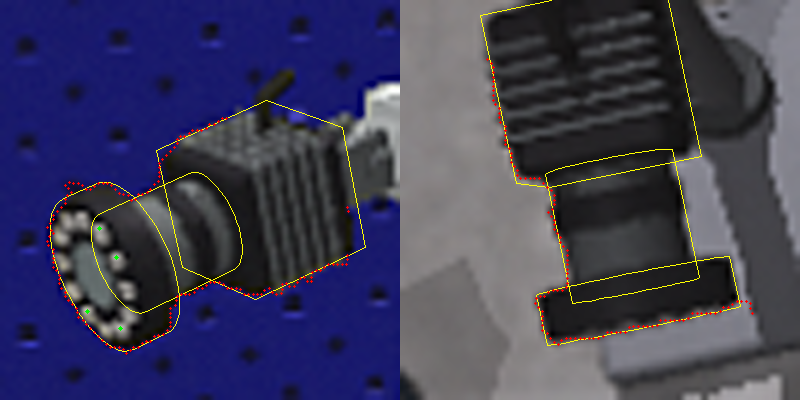

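The overlay matches ring, lens and box to about 0.3 px: face at (0.708, 0.160, 0.247), yaw 10.9°, tilt 14.5°. Now the final pose.

```bash
cat > fin.py <<'E'
from plan import *
h=np.load("head.npy"); A=R.from_euler('ZY',h[3:5]); ax=A.apply([1,0,0]); foc=h[:3]-.04*ax; Rt=down(h[3],-h[4])
assert np.allclose(Rt.apply([1,0,0]),ax)
for l in(.09605,.0955): go(foc-Rt.apply([l,0,-.0187]),Rt,f"L{l}")
print("tri tip",tri((254.9,181.8),(211.4,255.7)),"focus",foc)
E
python3 fin.py
```

```text
L0.09605 tcp [0.5257 0.1275 0.1799] turn(tool,deg) [ 0.23 -0.87 -1.17] shift now-axes mm [60.1  1.1  0.6] after-turn axes mm [60.1  2.3 -0.3]
L0.0955 tcp [0.5257 0.1275 0.1799] turn(tool,deg) [ 0.23 -0.87 -1.17] shift now-axes mm [60.7  1.1  0.6] after-turn axes mm [60.7  2.3 -0.3]
tri tip (array([0.61121977, 0.14175663, 0.22269706]), np.float64(0.0006670182698185572)) focus [0.66999349 0.15283691 0.23726071]
```

```bash
python3 -m handwheel '[{"translation":[0,0,0],"angular":[0.2,-0.9,-1.2],"hand":1.0},{"translation":[0.006,0.0005,0],"angular":[0,0,0],"hand":1.0},{"translation":[0.01,0.0005,0],"angular":[0,0,0],"hand":1.0},{"translation":[0.012,0.0005,0],"angular":[0,0,0],"hand":1.0},{"translation":[0.012,0.0005,0],"angular":[0,0,0],"hand":1.0},{"translation":[0.01,0.0003,0],"angular":[0,0,0],"hand":1.0},{"translation":[0.006,0,0],"angular":[0,0,0],"hand":1.0},{"translation":[0.003,0,0],"angular":[0,0,0],"hand":1.0},{"translation":[0,0,0],"angular":[0,0,0],"hand":1.0},{"translation":[0,0,0],"angular":[0,0,0],"hand":1.0}]'
python3 -m handwheel '[{"translation":[0,0,0],"angular":[0,0,0],"hand":1.0},{"translation":[0,0,0],"angular":[0,0,0],"hand":1.0},{"translation":[0,0,0],"angular":[0,0,0],"hand":1.0},{"translation":[0,0,0],"angular":[0,0,0],"hand":1.0}]'
python3 fin.py; python3 - <<'E'
from plan import *
h=np.load("head.npy"); A=R.from_euler('ZY',h[3:5])
ims=[]
for n,(x,y,w,hh) in(("side",(215,130,80,120)),("top",(175,190,80,120))):
    im=manip.get_image(n)[:,:,::-1].copy(); cv2.imwrite(f"pics/{n}5.png",im); b=tile(im,x,y,w,hh,400,600)
    f=lambda P:np.round((proj(n,A.apply(np.array(P)/1e3)+h[:3])+.5-[x,y])*5).astype(np.int32)
    q=f([(0,0,0),(-40,0,0)]); cv2.line(b,*map(tuple,q.tolist()),(0,255,255),1); cv2.circle(b,tuple(q[1].tolist()),3,(0,255,255),1)
    for k in(-88,-115): # collar edges across axis, +-9.5 at -64..-88
        e=f([(k,0,-9.5),(k,0,9.5)] if n=="side" else [(k,-9.5,0),(k,9.5,0)]); cv2.line(b,*map(tuple,e.tolist()),(0,255,255),1)
    ims.append(b)
cv2.imwrite("pics/fin.png",np.hstack(ims))
E
```

```text
clock: 13.08
position: [0.581, 0.1361, 0.1943]
ee_rot: [-0.012, 0.988, 0.095, 0.125]
contact_force: [-0.3, -0.6, -3.3]
width: 0.0198
gripper_force: 88.5
clock: 13.42
position: [0.5811, 0.136, 0.1947]
ee_rot: [-0.012, 0.988, 0.094, 0.125]
contact_force: [-0.2, -0.1, -5.5]
width: 0.0203
gripper_force: 88.5
L0.09605 tcp [0.5811 0.136  0.1947] turn(tool,deg) [0.02 0.   0.06] shift now-axes mm [2.2 0.2 0.1] after-turn axes mm [2.2 0.2 0.1]
L0.0955 tcp [0.5811 0.136  0.1947] turn(tool,deg) [0.02 0.   0.06] shift now-axes mm [2.7 0.2 0.1] after-turn axes mm [2.7 0.2 0.1]
tri tip (array([0.61121977, 0.14175663, 0.22269706]), np.float64(0.0006670182698185572)) focus [0.66999349 0.15283691 0.23726071]
```

View pics/fin.png

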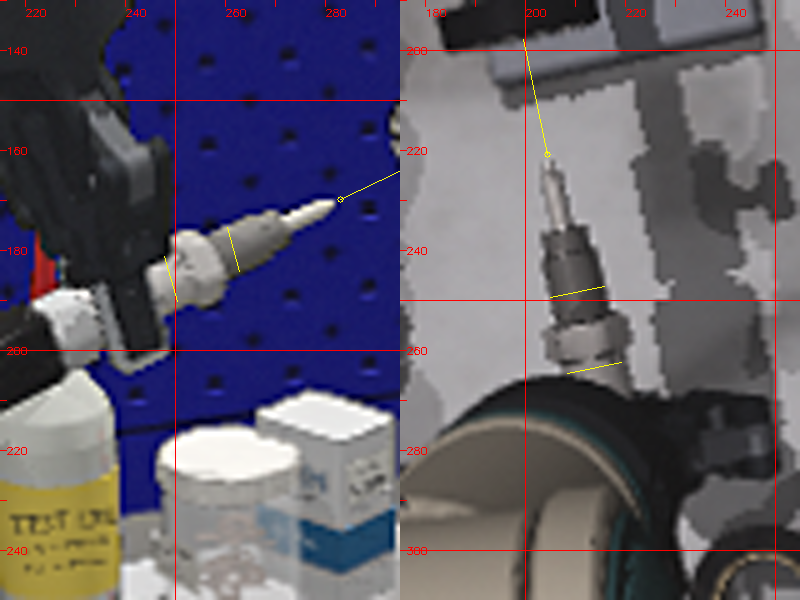

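The tip is at side (281.8,170) and top (204.4,222). It lies on the lens axis in both views but about 2.5 mm short, so I advance 2.5 mm and let it settle.

```bash
python3 -m handwheel '[{"translation":[0.0015,0.0002,0],"angular":[0,0,0],"hand":1.0},{"translation":[0.001,0,0],"angular":[0,0,0],"hand":1.0},{"translation":[0,0,0],"angular":[0,0,0],"hand":1.0},{"translation":[0,0,0],"angular":[0,0,0],"hand":1.0},{"translation":[0,0,0],"angular":[0,0,0],"hand":1.0},{"translation":[0,0,0],"angular":[0,0,0],"hand":1.0},{"translation":[0,0,0],"angular":[0,0,0],"hand":1.0},{"translation":[0,0,0],"angular":[0,0,0],"hand":1.0}]'
python3 fin.py; python3 -c "
from rig import manip
import numpy as np
print(np.abs(manip.get_state()['qd']).max()); print(manip.sign_off())"
```

```text
clock: 14.18
position: [0.5838, 0.1363, 0.1953]
ee_rot: [-0.012, 0.988, 0.094, 0.125]
contact_force: [0.2, -0.4, -4.1]
width: 0.02
gripper_force: 88.5
L0.09605 tcp [0.5838 0.1363 0.1953] turn(tool,deg) [0.02 0.   0.06] shift now-axes mm [-0.6  0.  -0. ] after-turn axes mm [-0.6  0.  -0. ]
L0.0955 tcp [0.5838 0.1363 0.1953] turn(tool,deg) [0.02 0.   0.06] shift now-axes mm [-0.1  0.  -0. ] after-turn axes mm [-0.1  0.  -0. ]
tri tip (array([0.61121977, 0.14175663, 0.22269706]), np.float64(0.0006670182698185572)) focus [0.66999349 0.15283691 0.23726071]
0.0020749611935438088
the job is handed in; nothing more can be done
None
```

I opened the clamp fully, lifted the injector out and handed the job in at about 14 s, with the injector held still and its tip on the lens axis within about 1 mm of the 40 mm point by my own measurements; the sign-off gave no verdict.

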